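Line up the dye jars from light to dark

ROBOT

A 6-joint arm with a two-finger parallel gripper is mounted at the origin on the work surface. World frame = base frame: x ahead of the robot, y to its left, z up, the work surface at z = 0. Lengths are in mm, angles in rad, forces in N, time in s.
With the tool pointing down it reaches from about 400 to 925 mm from the base axis. Payload 12.5 kg.
Tool frame: the origin (TCP) lies midway between the tips of the shut fingers; the grasp point (between the pads) lies 19 mm behind it; z points along the fingers, y is the line along which they close (so a half turn about z gives the same grasp; the last joint's range is limited). The gripper opens to 95 mm and grips with 3 to 60 N. Pads are 20 mm wide; open, the fingers measure 119 mm over their backs; the gripper's body (75 mm by 180 mm) begins 59 mm behind the grasp point.
Start: joints at [-1.266, 0.491, 1.559, -0, 1.092, -0.106], TCP at [249.613, -573.01, 214.661] pointing down, gripper open.
Joint ranges: [-3.1, 3.1], [-0.84, 2.19], [0.05, 2.79], [-1.13, 4.28], [0.06, 2.93], [-2.69, 2.69]. Speed limits (rad/s): [2.22, 2.22, 2.79, 3.14, 3.14, 3.14].

INTERFACE

Orientations are given as [roll, pitch, yaw] about the fixed x, y, z axes, in that order (R = Rz(yaw) Ry(pitch) Rx(roll)).
In Python, from cell import state, read_camera, camera_info, env gives the robot as it stands.
- The arm moves only by the tool move_arm, never from a script. Its argument "commands" is a list of rows, each a list of 3 entries, a list of its own where there are three numbers: the shift along the world's x, y, z in cm, then the turn, a rotation vector about the world's x, y, z in degrees, then the opening, from 0 (shut) to 1 (fully open). A call has 1 to 10 rows; each row shifts and turns the commanded pose from where the row before left it; what a row does not reach is not made up. A row lasts 1/10 s, in which the tool goes at most 50 mm and 8.59 degrees, less where a joint would pass 70% of its speed; a pose out of reach is approached as far as the arm can. A call with a gripper value outside its range is refused whole. The fingers move at their own pace and stop on an object; the grip force is fixed at half the most. Time passes only in rows, so rows that do not move let the fingers close. It gives the time, the measured TCP pose, the force, the opening and the grip force at its end, in the units of the state.
- state(): the state, without advancing time (a new reading comes with each control period).
- read_camera(name): name is "scene" or "top" or "wrist"; returns the picture (384x512x3 uint8, blue, green, red); there is no depth.
- camera_info(name): a dict with "K" (3x3 intrinsics, pixels), "k1" (the pictures are not rectified: a ray, as slopes to the right and down, at radius r is drawn at 1 + k1 r^2 times it, then the intrinsics apply), "cam_to_world" (4x4, takes a point from camera to world coordinates). Camera axes: x right, y down, z forward; pixel columns grow to the right and rows downward; lengths in mm; the calibration is good to about 2 mm. A picture is of the moment at which its call begins: read the wrist's pose just before it. camera_info takes no time and is no camera call; for the wrist camera it gives the pose at the moment of the call.
- env.job_done(): hands the job in; it is judged then, once.
The state is a dict: "t": time; "joints": joint angles; "qvel": joint speeds; "tau": joint torques, N m; "eef_pos": TCP position; "tcp_rot": TCP orientation; "ft_force": force on the tool from outside, world axes, zero at the start; "moment": the same for the moment, N m; "opening": opening from 0.0 (shut) to 1.0 (fully open); "grip_force": force on a finger pad.
Only numpy, scipy, OpenCV 4.12 (cv2) and the standard library are available. Lean on these libraries where they do the work, as an engineer would, in place of code of your own. Each camera call takes 0.05 s, during which the arm holds its last target. There are 200 camera calls.

TASK

Line up the four leather-dye jars by shade on the row of cork discs, one to a disc and each standing wholly on its disc: the lightest at the end with the white knob, then darker step by step to the darkest at the end with the black knob. Keep the jars upright all the time and leave the steel weight where it stands.

Things in the scene. Friction and masses are not known exactly. Their poses are not given: they have to be found in the camera images.
- jar_cream_center (a point): Loose upright round dye jar, lid and body pale cream (the lightest), with a white paper band below the lid; 40 mm in diameter (lid 41 mm), 62 mm tall, about 0.11 kg. The point is the jar's centre, 31 mm above its underside; z is the jar's axis, up when upright. It starts upright on the green cutting mat, whose top is 3 mm above the work surface.
- jar_tan_center (a point): Loose upright round dye jar, lid and body tan, orange-brown (second lightest), with a white paper band below the lid; 40 mm in diameter (lid 41 mm), 62 mm tall, about 0.11 kg. The point is the jar's centre, 31 mm above its underside; z is the jar's axis, up when upright. It starts upright on the green cutting mat, whose top is 3 mm above the work surface.
- jar_chestnut_center (a point): Loose upright round dye jar, lid and body chestnut, dark red-brown (second darkest), with a white paper band below the lid; 40 mm in diameter (lid 41 mm), 62 mm tall, about 0.11 kg. The point is the jar's centre, 31 mm above its underside; z is the jar's axis, up when upright. It starts upright on the green cutting mat, whose top is 3 mm above the work surface.
- jar_espresso_center (a point): Loose upright round dye jar, lid and body espresso, nearly black (the darkest), with a white paper band below the lid; 40 mm in diameter (lid 41 mm), 62 mm tall, about 0.11 kg. The point is the jar's centre, 31 mm above its underside; z is the jar's axis, up when upright. It starts upright on the green cutting mat, whose top is 3 mm above the work surface.
- disc1: Fixed round cork disc, 62 mm in diameter, 3 mm thick, number 1 of four alike in one straight row with 80 mm between neighbouring centres, on a fixed blue-painted board (76 mm wide, 390 mm long, its top 15 mm above the work surface). Discs 1 and 4 are at the two ends of the row. Origin at the centre of the disc's underside, so the surface a jar stands on is 3 mm above it (18 mm above the work surface); y lies along the row.
- disc2: Fixed round cork disc, 62 mm in diameter, 3 mm thick, number 2 of four alike in one straight row with 80 mm between neighbouring centres, on a fixed blue-painted board (76 mm wide, 390 mm long, its top 15 mm above the work surface). Discs 1 and 4 are at the two ends of the row. Origin at the centre of the disc's underside, so the surface a jar stands on is 3 mm above it (18 mm above the work surface); y lies along the row.
- disc3: Fixed round cork disc, 62 mm in diameter, 3 mm thick, number 3 of four alike in one straight row with 80 mm between neighbouring centres, on a fixed blue-painted board (76 mm wide, 390 mm long, its top 15 mm above the work surface). Discs 1 and 4 are at the two ends of the row. Origin at the centre of the disc's underside, so the surface a jar stands on is 3 mm above it (18 mm above the work surface); y lies along the row.
- disc4: Fixed round cork disc, 62 mm in diameter, 3 mm thick, number 4 of four alike in one straight row with 80 mm between neighbouring centres, on a fixed blue-painted board (76 mm wide, 390 mm long, its top 15 mm above the work surface). Discs 1 and 4 are at the two ends of the row. Origin at the centre of the disc's underside, so the surface a jar stands on is 3 mm above it (18 mm above the work surface); y lies along the row.
- white_knob: Fixed round white knob, 24 mm in diameter, 14 mm high, on the board's centre line, 56 mm beyond the centre of one end disc: it marks the light end of the row. A black knob of the same size stands likewise beyond the disc at the other, dark end. Which end is which changes from start to start. Origin at the centre of its underside, on the board.
- weight_center (a point): Loose steel weight standing among the jars, to be left where it is: base 38 mm in diameter and 22 mm high, with a 20 mm knob on top, 44 mm tall in all, about 0.25 kg. The point is its centre, 22 mm above its underside.
Not all that is in view belongs to the job. What is shaped like the part that bears jar_tan_center but blue is not meant.

How it is judged (in metres and radians):
At the end, for the whole second after the job is handed in: Counting from the white knob, the cream, tan, chestnut and espresso jars stand in that order on the four discs, each centre within 13 mm of its disc's centre horizontally, upright within 0.1 rad, resting on the disc (centre 44 to 54 mm above the work surface) and at rest (((horizontal distance between white_knob and disc1 below 0.09 m and horizontal distance between jar_cream_center and disc1 below 0.013 m and horizontal distance between jar_tan_center and disc2 below 0.013 m and horizontal distance between jar_chestnut_center and disc3 below 0.013 m and horizontal distance between jar_espresso_center and disc4 below 0.013 m) or (horizontal distance between white_knob and disc4 below 0.09 m and horizontal distance between jar_cream_center and disc4 below 0.013 m and horizontal distance between jar_tan_center and disc3 below 0.013 m and horizontal distance between jar_chestnut_center and disc2 below 0.013 m and horizontal distance between jar_espresso_center and disc1 below 0.013 m)) and angle between each of jar_cream_center, jar_tan_center, jar_chestnut_center, jar_espresso_center's own z axis and vertical below 0.1 rad and height (world z) of jar_cream_center between 0.044 and 0.054 m and linear speed of each of jar_cream, jar_tan, jar_chestnut, jar_espresso below 0.01 m/s and height (world z) of jar_tan_center between 0.044 and 0.054 m and height (world z) of jar_chestnut_center between 0.044 and 0.054 m and height (world z) of jar_espresso_center between 0.044 and 0.054 m); the robot touches nothing.
It fails at once if a jar is tipped over (more than 0.7 rad) (angle between any of jar_cream_center, jar_tan_center, jar_chestnut_center, jar_espresso_center's own z axis and vertical above 0.7 rad).
It fails at once if the steel weight is moved more than 30 mm (distance of weight_center from where it was at the start of the episode above 0.03 m).
It also fails if it takes over 83 s, if anything falls off the work surface, if the arm or the gripper's body presses on something with over 40 N, if the wrist force passes 120 N, or if a joint passes its speed limit or range.

## Working session

There is one attempt and no reset: what is moved stays moved. The work goes in short steps, Python scripts to look and compute and a tool call to move; the robot and the scene stay as the last step left them, time stands still between calls to the robot, and variables do not carry over. Pictures are saved under pics/ and viewed, at most 14 in all, crops included, and the job is handed in when it is done.

Besides the shell and the picture viewer there is one more tool, called after ">>>" as name(argument=value, ...), one argument or row to a line, values as JSON. move_arm: Moves the arm, as the interface text tells. Its arguments: {"type":"object","properties":{"commands":{"type":"array"}},"required":["commands"]}

```bash
mkdir -p pics
cat > h.py <<'E'
import numpy as np, cv2
from cell import state, read_camera, camera_info, env
def ground(name,u,v,z,ci=None):
    ci=ci or camera_info(name);K=np.array(ci["K"]);T=np.array(ci["cam_to_world"])
    d=np.array([(u-K[0,2])/K[0,0],(v-K[1,2])/K[1,1]]);s=d.copy()
    for _ in range(20): s=d/(1+ci["k1"]*(s@s))
    r=T[:3,:3]@np.array([s[0],s[1],1]);return T[:3,3]+r*(z-T[2,3])/r[2]
E
python3 - <<'E'
from h import *
for n in("top","scene"):
    cv2.imwrite(f"pics/{n}0.png",read_camera(n)); c=camera_info(n);print(n,c)
print(state())
E
```

```text
top {'K': array([[431.80876035,   0.        , 249.94419333],
       [  0.        , 431.80876035, 192.74157752],
       [  0.        ,   0.        ,   1.        ]]), 'k1': -0.02516204599759119, 'cam_to_world': array([[ 9.41363173e-03, -9.92322745e-01,  1.23316477e-01,
         3.57790453e+02],
       [-9.99166037e-01, -1.42344157e-02, -3.82702578e-02,
         1.06865304e+01],
       [ 3.97317853e-02, -1.22853374e-01, -9.91629182e-01,
         1.01405385e+03],
       [ 0.00000000e+00,  0.00000000e+00,  0.00000000e+00,
         1.00000000e+00]])}
scene {'K': array([[425.90419654,   0.        , 256.14438533],
       [  0.        , 425.90419654, 186.89671623],
       [  0.        ,   0.        ,   1.        ]]), 'k1': 0.05343459185806556, 'cam_to_world': array([[ 5.61729558e-01,  7.06609641e-01, -4.30305379e-01,
         8.77984173e+02],
       [ 8.27271889e-01, -4.74078791e-01,  3.01447379e-01,
        -2.91749731e+02],
       [ 9.00697089e-03, -5.25311446e-01, -8.50862362e-01,
         8.39884716e+02],
       [ 0.00000000e+00,  0.00000000e+00,  0.00000000e+00,
         1.00000000e+00]])}
{'t': 0.1, 'joints': array([-1.26558619e+00,  4.91511411e-01,  1.55940278e+00,  9.06740233e-06,
        1.09172504e+00, -1.05608811e-01]), 'qvel': array([ 0.00073716, -0.00121671, -0.00147854,  0.00023214, -0.00015136,
       -0.0005538 ]), 'tau': array([ 2.06347569e-03, -6.13624549e+01, -2.58606309e+01,  6.93283556e-02,
        4.70197317e-02, -7.77418927e-05]), 'eef_pos': array([ 249.54900582, -572.7696578 ,  214.10774104]), 'tcp_rot': array([-3.14055276e+00, -1.18319745e-04,  4.10814700e-01]), 'ft_force': array([ 0.10783944,  0.42642392, -1.17979809]), 'moment': array([ 0.05369066, -0.02345732,  0.00194719]), 'grip_force': 0.0, 'opening': 0.9991845635917379}
```

View pics/top0.png

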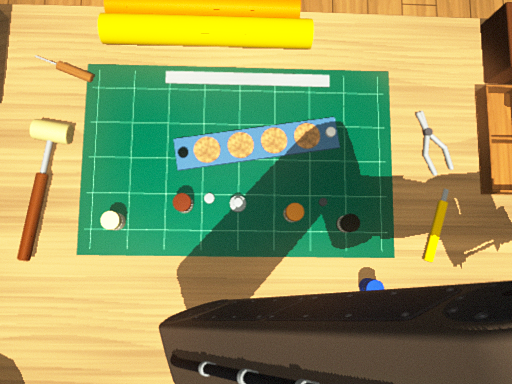

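View pics/scene0.png

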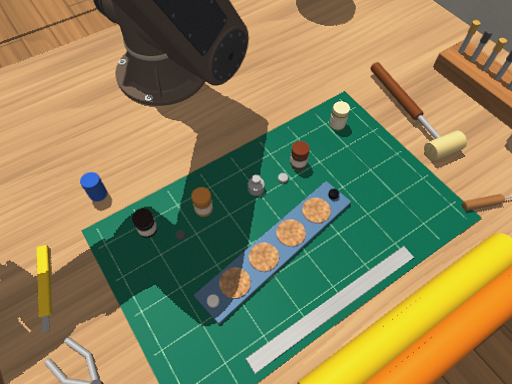

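Run:
```python
from h import *
im=read_camera("top")[110:245,90:375]
im=np.clip(255*(im/255.)**.6,0,255).astype(np.uint8)
cv2.imwrite("pics/c1.png",cv2.resize(im,None,fx=2.8,fy=2.8,interpolation=cv2.INTER_CUBIC))
```

```text
(no output)
```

View pics/c1.png

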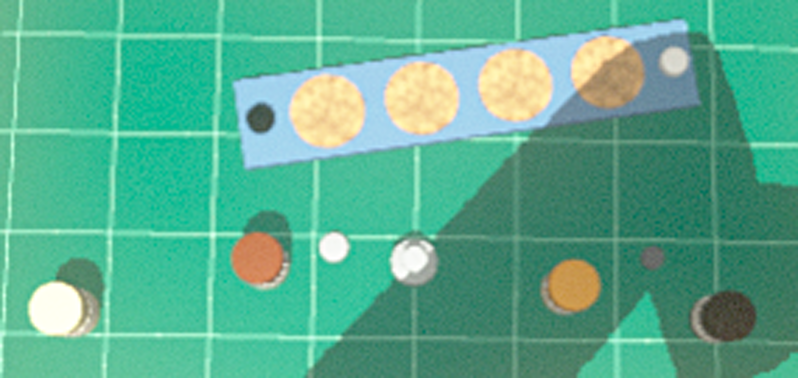

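Lids in the crop: cream (57,308), chestnut (257,258), tan (574,285) and espresso (727,316). The white knob is at (674,60) and the black knob at (260,118). Possible mix-ups are the weight (413,258), the flat white disc (333,247), the dark spot (652,258), and the blue jar at top view (373,287).

Run:
```python
from h import *
P=dict(cream=(57,308,65),chest=(257,258,65),tan=(574,285,65),esp=(727,316,65),weight=(411,258,47),dE=(327,111,18),dC=(422,98,18),dT=(515,85,18),dW=(607,72,18),kb=(260,118,29),kw=(674,60,29),wd=(333,247,5),dd=(652,258,5))
Q={}
for k,(x,y,z) in P.items():
    Q[k]=ground("top",90+(x+.5)/2.8-.5,110+(y+.5)/2.8-.5,z);print(k,Q[k].round(1),np.hypot(*Q[k][:2]).round())
S=dict(cream=(341,108,65),chest=(301,148,65),tan=(202,194,65),esp=(144,215,65),dE=(316,210,18),dC=(291,233,18),dT=(264,257,18),dW=(235,283,18))
for k,(x,y,z) in S.items(): print("sc",k,ground("scene",x,y,z).round(1))
d=Q["dW"]-Q["dE"];print(np.linalg.norm(d),np.degrees(np.arctan2(d[1],d[0])))
print(camera_info("wrist")["cam_to_world"].round(3))
```

```text
cream [412.3 278.3  65. ] 497.0
chest [453.5 124.5  65. ] 470.0
tan [ 435.5 -125.5   65. ] 453.0
esp [ 412.3 -247.5   65. ] 481.0
weight [457.    3.5  47. ] 457.0
dE [582.9  75.3  18. ] 588.0
dC [595.5  -4.1  18. ] 596.0
dT [608.2 -82.6  18. ] 614.0
dW [ 621.1 -161.1   18. ] 642.0
kb [573.5 129.7  29. ] 588.0
kw [ 629.8 -216.2   29. ] 666.0
wd [469.7  68.6   5. ] 475.0
dd [ 464.1 -200.5    5. ] 506.0
sc cream [415.2 278.1  65. ]
sc chest [457.  125.4  65. ]
sc tan [ 437.  -122.1   65. ]
sc esp [ 414.3 -245.2   65. ]
sc dE [584.8  75.1  18. ]
sc dC [598.9  -3.7  18. ]
sc dT [611.5 -82.3  18. ]
sc dW [ 624.4 -161.3   18. ]
239.47403126252422 -80.81402761155321
[[ 3.98000e-01 -8.86000e-01 -2.37000e-01  3.15698e+02]
 [-9.17000e-01 -3.85000e-01 -1.01000e-01 -5.43973e+02]
 [-1.00000e-03  2.57000e-01 -9.66000e-01  3.84029e+02]
 [ 0.00000e+00  0.00000e+00  0.00000e+00  1.00000e+00]]
```

Top and scene views agree to within about 3 mm, so I use their average. The order from the white end is cream, tan, chestnut, espresso. I go to espresso first, with the fingers closing across the row.

>>> move_arm(
  commands=[
    [[1.63, 3.26, -0.94], [0, 0, 7.6], 1],
    [[1.63, 3.26, -0.94], [0, 0, 7.6], 1],
    [[1.63, 3.26, -0.94], [0, 0, 7.6], 1],
    [[1.63, 3.26, -0.94], [0, 0, 7.6], 1],
    [[1.63, 3.26, -0.94], [0, 0, 7.6], 1],
    [[1.63, 3.26, -0.94], [0, 0, 7.6], 1],
    [[1.63, 3.26, -0.94], [0, 0, 7.6], 1],
    [[1.63, 3.26, -0.94], [0, 0, 7.6], 1],
    [[1.63, 3.26, -0.94], [0, 0, 7.6], 1],
    [[1.63, 3.26, -0.94], [0, 0, 7.6], 1],
  ],
)

```text
t: 1.15
eef_pos: [413.0, -245.7, 120.3]
tcp_rot: [3.141, 0.0, 1.743]
ft_force: [1.3, -0.2, 0.1]
opening: 0.999
grip_force: 0.0
```

Run:
```python
from h import *
ci=camera_info("wrist");im=read_camera("wrist");cv2.imwrite("pics/w1.png",im)
s=state();print(s["eef_pos"],s["tcp_rot"])
```

```text
[ 413.63519532 -241.70683549  119.06296142] [-3.14037074e+00 -2.57054443e-03  1.75217112e+00]
```

View pics/w1.png

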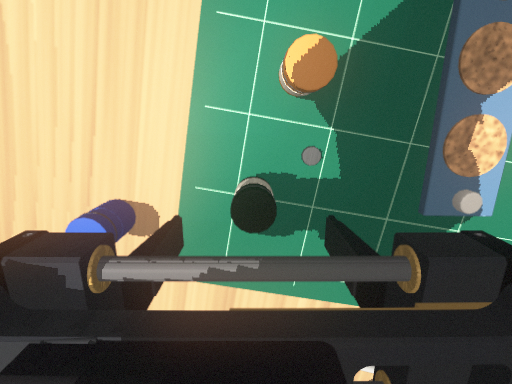

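Wrist view: espresso lid at (253,206) between the fingers, tan at (311,62), the flat grey spot at (311,156) and the blue jar at (100,215), which is not meant.

Run:
```python
from h import *
ci=camera_info("wrist")
read_camera("wrist")
for k,u,v in (("esp",253,206),("tan",311,62)): print(k,ground("wrist",u,v,65,ci).round(1))
for k,u,v in (("T",490,58),("W",475,146)): print(k,ground("wrist",u,v,18,ci).round(1))
s=state();print(s["eef_pos"],s["tcp_rot"])
```

```text
esp [ 412.6 -241.1   65. ]
tan [ 435.3 -121.4   65. ]
T [603.6 -77.2  18. ]
W [ 619.8 -155.6   18. ]
[ 413.15143338 -243.6475548   119.66477538] [-3.14022404e+00 -2.09025662e-03  1.74483689e+00]
```

>>> move_arm(
  commands=[
    [[0, 0, 0], [0, 0, 0], 1],
  ],
)

```text
t: 1.35
eef_pos: [412.9, -246.6, 120.6]
tcp_rot: [-3.141, -0.0, 1.738]
ft_force: [0.4, -0.1, 1.5]
opening: 0.998
grip_force: 0.0
```

>>> move_arm(
  commands=[
    [[0, 0.02, -2], [0, 0, 0], 1],
    [[0, 0.02, -2], [0, 0, 0], 1],
    [[0, 0.02, -2], [0, 0, 0], 1],
    [[0, 0.02, -2], [0, 0, 0], 1],
    [[0, 0.02, -1.3], [0, 0, 0], 1],
    [[0, 0, -1], [0, 0, 0], 1],
    [[0, 0, 0], [0, 0, 0], 0.3],
    [[0, 0, 0], [0, 0, 0], 0.3],
    [[0, 0, 0], [0, 0, 0], 0.3],
    [[0, 0, 0], [0, 0, 0], 0.3],
  ],
)

```text
t: 2.35
eef_pos: [412.8, -246.3, 18.3]
tcp_rot: [3.141, 0.001, 1.737]
ft_force: [-0.1, -0.0, -1.2]
opening: 0.723
grip_force: 0.0
```

>>> move_arm(
  commands=[
    [[0, 0, 0], [0, 0, 0], 0.3],
    [[0, 0, 0], [0, 0, 0], 0.3],
    [[0, 0, 0], [0, 0, 0], 0.3],
    [[0, 0, 0], [0, 0, 0], 0.3],
  ],
)

```text
t: 2.75
eef_pos: [412.7, -246.0, 17.7]
tcp_rot: [3.141, 0.0, 1.737]
ft_force: [0.5, -0.0, 1.6]
opening: 0.424
grip_force: 30.0
```

>>> move_arm(
  commands=[
    [[0, 0, 1], [0, 0, 0], 0.3],
    [[0, 0, 2], [0, 0, 0], 0.3],
    [[0, 0, 3], [0, 0, 0], 0.3],
    [[0, 0, 3], [0, 0, 0], 0.3],
    [[0.4, 0.8, 1.3], [0, 0, 0], 0.3],
    [[0.9, 1.6, 0], [0, 0, 0], 0.3],
    [[1.4, 2.7, 0], [0, 0, 0], 0.3],
    [[1.9, 3.5, 0], [0, 0, 0], 0.3],
    [[1.9, 3.5, 0], [0, 0, 0], 0.3],
    [[1.9, 3.5, 0], [0, 0, 0], 0.3],
  ],
)

```text
t: 3.75
eef_pos: [497.0, -88.6, 121.4]
tcp_rot: [3.141, 0.0, 1.737]
ft_force: [0.0, -0.2, -1.0]
opening: 0.423
grip_force: 30.0
```

>>> move_arm(
  commands=[
    [[1.9, 3.5, 0], [0, 0, 0], 0.3],
    [[1.9, 3.5, 0], [0, 0, 0], 0.3],
    [[1.9, 3.5, 0], [0, 0, 0], 0.3],
    [[1.4, 2.7, 0], [0, 0, 0], 0.3],
    [[0.9, 1.8, 0], [0, 0, 0], 0.3],
    [[0.7, 1, 0], [0, 0, 0], 0.3],
    [[0, 0, 0], [0, 0, 0], 0.3],
    [[0, 0, 0], [0, 0, 0], 0.3],
    [[0, 0, 0], [0, 0, 0], 0.3],
  ],
)

```text
t: 4.65
eef_pos: [583.2, 69.0, 120.8]
tcp_rot: [-3.141, 0.0, 1.736]
ft_force: [0.8, 0.6, -1.3]
opening: 0.426
grip_force: 30.0
```

>>> move_arm(
  commands=[
    [[0, 0.6, -1], [0, 0, 0], 0.3],
    [[0, 0, -2], [0, 0, 0], 0.3],
    [[0, 0, -2], [0, 0, 0], 0.3],
    [[0, 0, -1.5], [0, 0, 0], 0.3],
    [[0, 0, -1], [0, 0, 0], 0.3],
    [[0, 0, -0.7], [0, 0, 0], 0.3],
    [[0, 0, -0.3], [0, 0, 0], 0.3],
    [[0, 0, 0], [0, 0, 0], 0.3],
    [[0, 0, 0], [0, 0, 0], 0.3],
  ],
)

```text
t: 5.55
eef_pos: [583.9, 76.0, 36.1]
tcp_rot: [3.141, 0.0, 1.737]
ft_force: [-0.5, -0.0, -1.8]
opening: 0.422
grip_force: 30.0
```

>>> move_arm(
  commands=[
    [[0, 0, -0.2], [0, 0, 0], 0.3],
    [[0, 0, -0.1], [0, 0, 0], 0.3],
    [[0, 0, 0], [0, 0, 0], 0.3],
    [[0, 0, 0], [0, 0, 0], 0.5],
    [[0, 0, 0], [0, 0, 0], 0.7],
    [[0, 0, 0], [0, 0, 0], 0.9],
    [[0, 0, 0], [0, 0, 0], 1],
    [[0, 0, 0], [0, 0, 0], 1],
    [[0, 0, 1], [0, 0, 0], 1],
    [[0, 0, 2], [0, 0, 0], 1],
  ],
)

```text
t: 6.55
eef_pos: [582.9, 75.9, 62.4]
tcp_rot: [-3.139, -0.0, 1.737]
ft_force: [0.6, -0.6, 0.4]
opening: 0.948
grip_force: 0.0
```

>>> move_arm(
  commands=[
    [[0, 0, 3], [0, 0, 0], 1],
    [[0, 0, 2.7], [0, 0, 0], 1],
    [[-0.6, 0.5, 0], [0, 0, 0], 1],
    [[-2, 0.9, 0], [0, 0, 0], 1],
    [[-2.6, 1, 0], [0, 0, 0], 1],
    [[-2.6, 1, 0], [0, 0, 0], 1],
    [[-2.6, 1, 0], [0, 0, 0], 1],
    [[-1.5, 0.5, 0], [0, 0, 0], 1],
    [[-1, 0, 0], [0, 0, 0], 1],
    [[0, 0, 0], [0, 0, 0], 1],
  ],
)

```text
t: 7.55
eef_pos: [453.6, 125.0, 119.7]
tcp_rot: [-3.141, 0.0, 1.738]
ft_force: [-0.1, -0.5, 0.4]
opening: 1.001
grip_force: 0.0
```

Run:
```python
from h import *
s=state();print(s["eef_pos"],s["t"])
a=read_camera("scene")[90:330,110:370];b=read_camera("wrist")
a=np.clip(255*(a/255.)**.6,0,255).astype(np.uint8)
cv2.imwrite("pics/s2.png",cv2.resize(a,None,fx=2.4,fy=2.4,interpolation=cv2.INTER_CUBIC))
```

```text
[453.64746355 125.03690721 119.71774652] 7.55
```

View pics/s2.png

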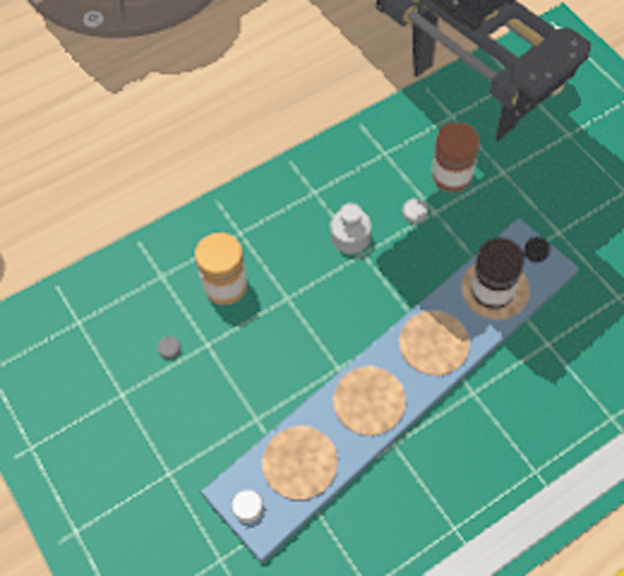

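Espresso stands upright on the disc by the black knob (crop 498,270) and looks centred. The gripper is now above chestnut.

>>> move_arm(
  commands=[
    [[0, 0, -2], [0, 0, 0], 1],
    [[0, 0, -2], [0, 0, 0], 1],
    [[0, 0, -2], [0, 0, 0], 1],
    [[0, 0, -2], [0, 0, 0], 1],
    [[0, 0, -1.3], [0, 0, 0], 1],
    [[0, 0, -0.9], [0, 0, 0], 1],
    [[0, 0, 0], [0, 0, 0], 0.3],
    [[0, 0, 0], [0, 0, 0], 0.3],
    [[0, 0, 0], [0, 0, 0], 0.3],
    [[0, 0, 0], [0, 0, 0], 0.3],
  ],
)

```text
t: 8.65
eef_pos: [455.0, 125.0, 18.3]
tcp_rot: [3.14, 0.0, 1.737]
ft_force: [-0.2, -0.9, 0.5]
opening: 0.721
grip_force: 0.0
```

>>> move_arm(
  commands=[
    [[0, 0, 0], [0, 0, 0], 0.3],
    [[0, 0, 0], [0, 0, 0], 0.3],
    [[0, 0, 0], [0, 0, 0], 0.3],
    [[0, 0, 0], [0, 0, 0], 0.3],
  ],
)

```text
t: 9.05
eef_pos: [454.7, 125.0, 17.8]
tcp_rot: [3.141, 0.0, 1.737]
ft_force: [-1.6, 0.1, 1.3]
opening: 0.427
grip_force: 30.0
```

>>> move_arm(
  commands=[
    [[0, 0, 1], [0, 0, 0], 0.3],
    [[0, 0, 2], [0, 0, 0], 0.3],
    [[0, 0, 3], [0, 0, 0], 0.3],
    [[0, 0, 3], [0, 0, 0], 0.3],
    [[0.7, -0.7, 1.3], [0, 0, 0], 0.3],
    [[1.5, -1.3, 0], [0, 0, 0], 0.3],
    [[2.4, -2.1, 0], [0, 0, 0], 0.3],
    [[2.4, -2.3, 0], [0, 0, 0], 0.3],
    [[2.4, -2.3, 0], [0, 0, 0], 0.3],
    [[2.4, -2.1, 0], [0, 0, 0], 0.3],
  ],
)

```text
t: 10.05
eef_pos: [573.3, 15.9, 121.4]
tcp_rot: [3.141, 0.0, 1.737]
ft_force: [-0.3, 0.4, -1.3]
opening: 0.422
grip_force: 30.0
```

>>> move_arm(
  commands=[
    [[1.5, -1.3, 0], [0, 0, 0], 0.3],
    [[0.9, -0.8, 0], [0, 0, 0], 0.3],
    [[0, 0, 0], [0, 0, 0], 0.3],
    [[0, 0, -1.5], [0, 0, 0], 0.3],
    [[0, 0, -2], [0, 0, 0], 0.3],
    [[0, 0, -2], [0, 0, 0], 0.3],
    [[0, 0, -1.5], [0, 0, 0], 0.3],
    [[0, 0, -1], [0, 0, 0], 0.3],
    [[0, 0, -0.4], [0, 0, 0], 0.3],
    [[0, 0, 0], [0, 0, 0], 0.3],
  ],
)

```text
t: 11.05
eef_pos: [596.3, -3.6, 36.7]
tcp_rot: [-3.141, -0.0, 1.738]
ft_force: [-0.1, 0.2, -0.3]
opening: 0.425
grip_force: 30.0
```

>>> move_arm(
  commands=[
    [[0, 0, -0.2], [0, 0, 0], 0.3],
    [[0, 0, -0.1], [0, 0, 0], 0.3],
    [[0, 0, 0], [0, 0, 0], 0.3],
    [[0, 0, 0], [0, 0, 0], 0.5],
    [[0, 0, 0], [0, 0, 0], 0.7],
    [[0, 0, 0], [0, 0, 0], 0.9],
    [[0, 0, 0], [0, 0, 0], 1],
    [[0, 0, 0], [0, 0, 0], 1],
    [[0, 0, 1], [0, 0, 0], 1],
    [[0, 0, 2], [0, 0, 0], 1],
  ],
)

```text
t: 12.05
eef_pos: [596.0, -4.0, 63.4]
tcp_rot: [-3.139, -0.001, 1.737]
ft_force: [-0.3, -1.0, 0.9]
opening: 0.948
grip_force: 0.0
```

>>> move_arm(
  commands=[
    [[0, 0, 3], [0, 0, 0], 1],
    [[0, 0, 2.7], [0, 0, 0], 1],
    [[-1.2, -1, 0], [0, 0, 0], 1],
    [[-2.5, -2, 0], [0, 0, 0], 1],
    [[-3, -2.2, 0], [0, 0, 0], 1],
    [[-3, -2.2, 0], [0, 0, 0], 1],
    [[-3, -2.2, 0], [0, 0, 0], 1],
    [[-2, -1.5, 0], [0, 0, 0], 1],
    [[-1.3, -0.8, 0], [0, 0, 0], 1],
    [[0, 0, 0], [0, 0, 0], 1],
  ],
)

```text
t: 13.05
eef_pos: [435.3, -123.6, 120.7]
tcp_rot: [-3.141, -0.0, 1.735]
ft_force: [-0.3, 0.1, 0.4]
opening: 0.999
grip_force: 0.0
```

>>> move_arm(
  commands=[
    [[0, 0, -2], [0, 0, 0], 1],
    [[0, 0, -2], [0, 0, 0], 1],
    [[0, 0, -2], [0, 0, 0], 1],
  ],
)

```text
t: 13.35
eef_pos: [437.5, -122.6, 60.0]
tcp_rot: [3.141, 0.001, 1.738]
ft_force: [0.6, -0.8, -0.2]
opening: 0.998
grip_force: 0.0
```

>>> move_arm(
  commands=[
    [[0, 0, -2], [0, 0, 0], 1],
    [[0, 0, -1.3], [0, 0, 0], 1],
    [[0, 0, -1], [0, 0, 0], 1],
    [[0, 0, 0], [0, 0, 0], 0.3],
    [[0, 0, 0], [0, 0, 0], 0.3],
    [[0, 0, 0], [0, 0, 0], 0.3],
    [[0, 0, 0], [0, 0, 0], 0.3],
    [[0, 0, 0], [0, 0, 0], 0.3],
    [[0, 0, 0], [0, 0, 0], 0.3],
    [[0, 0, 0], [0, 0, 0], 0.3],
  ],
)

```text
t: 14.35
eef_pos: [436.7, -123.0, 17.8]
tcp_rot: [3.141, 0.0, 1.737]
ft_force: [-0.7, 0.4, 0.2]
opening: 0.469
grip_force: 0.0
```

>>> move_arm(
  commands=[
    [[0, 0, 0], [0, 0, 0], 0.3],
    [[0, 0, 0], [0, 0, 0], 0.3],
  ],
)

```text
t: 14.55
eef_pos: [436.6, -123.0, 17.7]
tcp_rot: [3.141, 0.0, 1.737]
ft_force: [-0.9, -0.0, 0.8]
opening: 0.425
grip_force: 30.0
```

>>> move_arm(
  commands=[
    [[0, 0, 1], [0, 0, 0], 0.3],
    [[0, 0, 2], [0, 0, 0], 0.3],
    [[0, 0, 3], [0, 0, 0], 0.3],
    [[0, 0, 3], [0, 0, 0], 0.3],
    [[0.8, 0.2, 1.3], [0, 0, 0], 0.3],
    [[1.7, 0.4, 0], [0, 0, 0], 0.3],
    [[2.8, 0.7, 0], [0, 0, 0], 0.3],
    [[3.1, 0.7, 0], [0, 0, 0], 0.3],
    [[3.1, 0.7, 0], [0, 0, 0], 0.3],
    [[2.8, 0.7, 0], [0, 0, 0], 0.3],
  ],
)

```text
t: 15.55
eef_pos: [580.8, -88.5, 121.4]
tcp_rot: [3.141, 0.0, 1.737]
ft_force: [-0.8, 0.2, -1.6]
opening: 0.426
grip_force: 30.0
```

>>> move_arm(
  commands=[
    [[1.9, 0.4, 0], [0, 0, 0], 0.3],
    [[1.1, 0.2, 0], [0, 0, 0], 0.3],
    [[0, 0, 0], [0, 0, 0], 0.3],
    [[0, 0, -1.5], [0, 0, 0], 0.3],
    [[0, 0, -2], [0, 0, 0], 0.3],
    [[0, 0, -2], [0, 0, 0], 0.3],
    [[0, 0, -1.5], [0, 0, 0], 0.3],
    [[0, 0, -1], [0, 0, 0], 0.3],
    [[0, 0, -0.4], [0, 0, 0], 0.3],
    [[0, 0, 0], [0, 0, 0], 0.3],
  ],
)

```text
t: 16.55
eef_pos: [609.5, -83.1, 36.6]
tcp_rot: [-3.141, -0.0, 1.737]
ft_force: [0.5, -0.3, -1.2]
opening: 0.428
grip_force: 30.0
```

>>> move_arm(
  commands=[
    [[0, 0, -0.2], [0, 0, 0], 0.3],
    [[0, 0, -0.1], [0, 0, 0], 0.3],
    [[0, 0, 0], [0, 0, 0], 0.3],
    [[0, 0, 0], [0, 0, 0], 0.5],
    [[0, 0, 0], [0, 0, 0], 0.7],
    [[0, 0, 0], [0, 0, 0], 0.9],
    [[0, 0, 0], [0, 0, 0], 1],
    [[0, 0, 0], [0, 0, 0], 1],
    [[0, 0, 1], [0, 0, 0], 1],
    [[0, 0, 2], [0, 0, 0], 1],
  ],
)

```text
t: 17.55
eef_pos: [609.0, -82.9, 63.4]
tcp_rot: [-3.14, -0.001, 1.737]
ft_force: [-0.4, -0.4, 1.0]
opening: 0.945
grip_force: 0.0
```

>>> move_arm(
  commands=[
    [[0, 0, 3], [0, 0, 0], 1],
    [[0, 0, 2.7], [0, 0, 0], 1],
    [[-0.8, 1.5, 0], [0, 0, 0], 1],
    [[-1.6, 3, 0], [0, 0, 0], 1],
    [[-2, 3.7, 0], [0, 0, 0], 1],
    [[-2, 3.7, 0], [0, 0, 0], 1],
    [[-2, 3.7, 0], [0, 0, 0], 1],
    [[-2, 3.7, 0], [0, 0, 0], 1],
    [[-2, 3.7, 0], [0, 0, 0], 1],
    [[-2, 3.7, 0], [0, 0, 0], 1],
  ],
)

```text
t: 18.55
eef_pos: [463.9, 185.5, 120.6]
tcp_rot: [-3.141, -0.0, 1.737]
ft_force: [0.2, 1.1, 0.3]
opening: 1.001
grip_force: 0.0
```

>>> move_arm(
  commands=[
    [[-2, 3.7, 0], [0, 0, 0], 1],
    [[-1.6, 3, 0], [0, 0, 0], 1],
    [[-1, 1.7, 0], [0, 0, 0], 1],
    [[-0.5, 1, 0], [0, 0, 0], 1],
    [[0, 0, 0], [0, 0, 0], 1],
    [[0, 0, 0], [0, 0, 0], 1],
    [[0, 0, 0], [0, 0, 0], 1],
  ],
)

```text
t: 19.25
eef_pos: [415.0, 277.2, 120.6]
tcp_rot: [-3.142, 0.0, 1.736]
ft_force: [-0.2, 0.6, 0.4]
opening: 0.997
grip_force: 0.0
```

>>> move_arm(
  commands=[
    [[-0.1, 0.1, -2], [0, 0, 0], 1],
    [[0, 0, -2], [0, 0, 0], 1],
    [[0, 0, -2], [0, 0, 0], 1],
    [[0, 0, -2], [0, 0, 0], 1],
    [[0, 0, -1.3], [0, 0, 0], 1],
    [[0, 0, -1], [0, 0, 0], 1],
    [[0, 0, 0], [0, 0, 0], 0.3],
    [[0, 0, 0], [0, 0, 0], 0.3],
    [[0, 0, 0], [0, 0, 0], 0.3],
    [[0, 0, 0], [0, 0, 0], 0.3],
  ],
)

```text
t: 20.25
eef_pos: [413.9, 279.1, 18.3]
tcp_rot: [3.14, -0.0, 1.737]
ft_force: [0.5, -0.2, 0.5]
opening: 0.718
grip_force: 0.0
```

>>> move_arm(
  commands=[
    [[0, 0, 0], [0, 0, 0], 0.3],
    [[0, 0, 0], [0, 0, 0], 0.3],
    [[0, 0, 0], [0, 0, 0], 0.3],
    [[0, 0, 0], [0, 0, 0], 0.3],
  ],
)

```text
t: 20.65
eef_pos: [413.6, 279.0, 17.7]
tcp_rot: [3.141, 0.0, 1.737]
ft_force: [-0.1, 0.0, 0.8]
opening: 0.426
grip_force: 30.0
```

>>> move_arm(
  commands=[
    [[0, 0, 1], [0, 0, 0], 0.3],
    [[0, 0, 2], [0, 0, 0], 0.3],
    [[0, 0, 3], [0, 0, 0], 0.3],
    [[0, 0, 3], [0, 0, 0], 0.3],
    [[0.5, -1, 1.3], [0, 0, 0], 0.3],
    [[1.1, -2.4, 0], [0, 0, 0], 0.3],
    [[1.8, -3.8, 0], [0, 0, 0], 0.3],
    [[1.8, -3.8, 0], [0, 0, 0], 0.3],
    [[1.8, -3.8, 0], [0, 0, 0], 0.3],
    [[1.8, -3.8, 0], [0, 0, 0], 0.3],
  ],
)

```text
t: 21.65
eef_pos: [502.0, 91.4, 121.4]
tcp_rot: [3.141, 0.0, 1.737]
ft_force: [0.4, 0.5, -1.6]
opening: 0.425
grip_force: 30.0
```

>>> move_arm(
  commands=[
    [[1.8, -3.8, 0], [0, 0, 0], 0.3],
    [[1.8, -3.8, 0], [0, 0, 0], 0.3],
    [[1.8, -3.8, 0], [0, 0, 0], 0.3],
    [[1.8, -3.8, 0], [0, 0, 0], 0.3],
    [[1.8, -3.8, 0], [0, 0, 0], 0.3],
    [[1.5, -3, 0], [0, 0, 0], 0.3],
    [[1, -2, 0], [0, 0, 0], 0.3],
    [[0.6, -1.4, 0], [0, 0, 0], 0.3],
    [[0, 0, 0], [0, 0, 0], 0.3],
    [[0, 0, 0], [0, 0, 0], 0.3],
  ],
)

```text
t: 22.65
eef_pos: [622.1, -160.3, 120.7]
tcp_rot: [-3.141, -0.0, 1.737]
ft_force: [-0.7, 0.4, -0.8]
opening: 0.423
grip_force: 30.0
```

>>> move_arm(
  commands=[
    [[0, 0, 0], [0, 0, 0], 0.3],
    [[0, 0, -1.5], [0, 0, 0], 0.3],
    [[0, 0, -2], [0, 0, 0], 0.3],
    [[0, 0, -2], [0, 0, 0], 0.3],
    [[0, 0, -1.5], [0, 0, 0], 0.3],
    [[0, 0, -1], [0, 0, 0], 0.3],
    [[0, 0, -0.4], [0, 0, 0], 0.3],
    [[0, 0, 0], [0, 0, 0], 0.3],
  ],
)

```text
t: 23.45
eef_pos: [622.5, -160.9, 36.3]
tcp_rot: [-3.141, -0.0, 1.737]
ft_force: [-0.5, -0.6, -1.0]
opening: 0.422
grip_force: 30.0
```

Release, rise, and back off clear for a check.

>>> move_arm(
  commands=[
    [[0, 0, -0.2], [0, 0, 0], 0.3],
    [[0, 0, -0.1], [0, 0, 0], 0.3],
    [[0, 0, 0], [0, 0, 0], 0.3],
    [[0, 0, 0], [0, 0, 0], 0.5],
    [[0, 0, 0], [0, 0, 0], 0.7],
    [[0, 0, 0], [0, 0, 0], 0.9],
    [[0, 0, 0], [0, 0, 0], 1],
    [[0, 0, 0], [0, 0, 0], 1],
    [[0, 0, 1], [0, 0, 0], 1],
    [[0, 0, 2], [0, 0, 0], 1],
  ],
)

```text
t: 24.45
eef_pos: [622.0, -160.8, 63.3]
tcp_rot: [-3.14, -0.001, 1.737]
ft_force: [0.2, 1.3, -0.6]
opening: 0.947
grip_force: 0.0
```

>>> move_arm(
  commands=[
    [[0, 0, 3], [0, 0, 0], 1],
    [[0, 0, 3], [0, 0, 0], 1],
    [[0, 0, 3], [0, 0, 0], 1],
    [[-2, -3.5, 1], [0, 0, 0], 1],
    [[-2, -3.5, 1], [0, 0, 0], 1],
    [[-2, -3.5, 1], [0, 0, 0], 1],
    [[-2, -3.5, 0], [0, 0, 0], 1],
    [[-2, -3.5, 0], [0, 0, 0], 1],
    [[-2, -3, 0], [0, 0, 0], 1],
    [[-1, -1, 0], [0, 0, 0], 1],
  ],
)

```text
t: 25.45
eef_pos: [491.0, -378.5, 184.4]
tcp_rot: [3.141, 0.001, 1.735]
ft_force: [-0.2, 0.3, 0.5]
opening: 1.002
grip_force: 0.0
```

>>> move_arm(
  commands=[
    [[-2, -3, 0], [0, 0, 0], 1],
    [[-2, -3, 0], [0, 0, 0], 1],
    [[-1, -1, 0], [0, 0, 0], 1],
    [[0, 0, 0], [0, 0, 0], 1],
    [[0, 0, 0], [0, 0, 0], 1],
  ],
)

```text
t: 25.95
eef_pos: [443.1, -445.0, 183.9]
tcp_rot: [3.141, -0.0, 1.737]
ft_force: [0.5, 0.5, -0.2]
opening: 1.004
grip_force: 0.0
```

Run:
```python
from h import *
a=read_camera("top")[95:230,150:370];b=read_camera("scene")[130:320,170:380]
f=lambda x,k:cv2.resize(np.clip(255*(x/255.)**.6,0,255).astype(np.uint8),None,fx=k,fy=k,interpolation=cv2.INTER_CUBIC)
cv2.imwrite("pics/t3.png",f(a,3.5));cv2.imwrite("pics/s3.png",f(b,3))
```

```text
(no output)
```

View pics/t3.png

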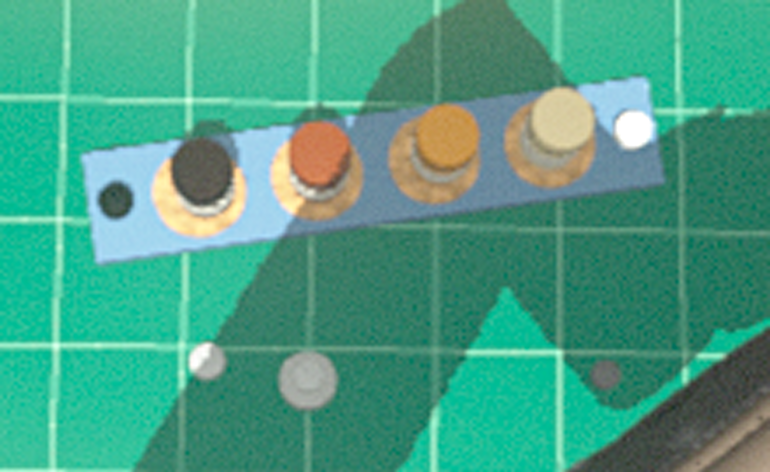

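View pics/s3.png

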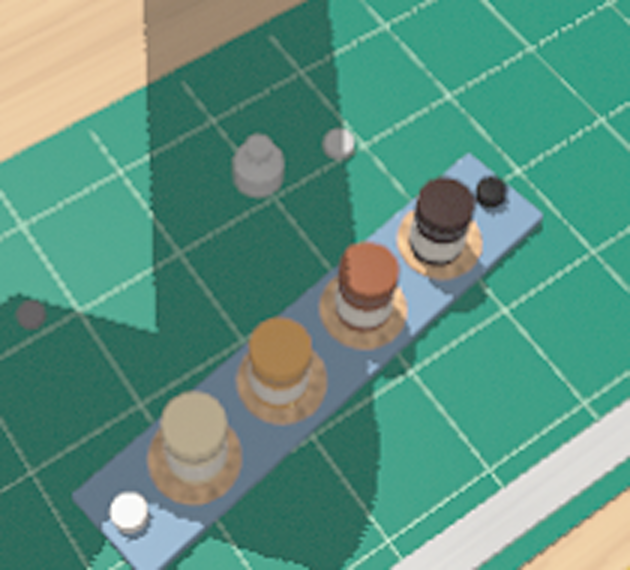

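All four jars are upright on their discs in the right order. Top-crop lids are at (202,170), (320,153), (447,136) and (562,119). I check these against the disc centres once before handing in.

Run:
```python
from h import *
D=[(582.9,75.3),(595.5,-4.1),(608.2,-82.6),(621.1,-161.1)];ok=True
for (x,y),d in zip([(202,170),(320,153),(447,136),(562,119)],D):
    e=ground("top",150+(x+.5)/3.5-.5,95+(y+.5)/3.5-.5,80)[:2]-d;print(e.round(1));ok&=np.hypot(*e)<8
if ok: print(env.job_done())
```

```text
[-0.2 -5.6]
[-0.5 -0.5]
[-0.5 -2.6]
[-0.7  2.2]
the job is handed in; nothing more can be done
None
```

I placed cream, tan, chestnut and espresso upright in that order from the white knob to the black, each within about 6 mm of its disc centre by the top camera (the limit is 13 mm). I left the weight untouched and handed the job in at about 26 s; no verdict came back.

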